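# Pack the wheel-change kit into the organizer tier

### The arm

A 6-joint arm with a two-finger parallel gripper is mounted at the origin on the work surface. World frame = base frame: x ahead of the robot, y to its left, z up, the work surface at z = 0. Lengths are in mm, angles in degrees, forces in N, time in s.
With the tool pointing down it reaches from about 300 to 850 mm from the base axis. Payload 4.2 kg.
Tool frame: the origin (TCP) lies at the very end of the fingers, on their centre line; the grasp point (between the pads) lies 19 mm behind it (env.tcp_to_grasp is the distance from the TCP to the grasp point, in mm); z points along the fingers, y is the line along which they close (so a half turn about z gives the same grasp; the last joint's range is limited). The gripper opens to 91 mm and grips with 3 to 60 N. Pads are 32 mm wide; open, the fingers measure 118 mm over their backs; the gripper's body (76 mm by 178 mm) begins 60 mm behind the grasp point.
Start: joints at [-76.089, 18.312, 89.639, -0, 72.044, -1.146], TCP at [149.379, -555.274, 213.976] pointing down, gripper open.
Joint ranges: [-177.97, 177.97], [-48.28, 115.42], [12.27, 149.76], [-77.06, 257.06], [2.81, 150.46], [-146.56, 146.56]. Speed limits (degrees/s): [147.25, 147.25, 180, 180, 180, 180].

### API

Orientations are given as [roll, pitch, yaw] about the fixed x, y, z axes, in that order (R = Rz(yaw) Ry(pitch) Rx(roll)).
In Python, from workcell import env gives the robot as it stands.
- The arm moves only by the tool move_arm, never from a script. Its argument "plan" is a list of rows, each a list of 3 entries, a list of its own where there are three numbers: the shift along the world's x, y, z in cm, then the turn about the world's z in degrees, then the closure, from 0 (fully open) to 1 (shut). In form: [[[x, y, z], turn, claw], ...]. A call has 1 to 5 rows; each row shifts and turns the commanded pose from where the row before left it; what a row does not reach is not made up. A row lasts 1/10 s, in which the tool goes at most 50 mm and 8.59 degrees, less where a joint would pass 70% of its speed; a pose out of reach is approached as far as the arm can. A call is refused whole if a number of a shift passes 5 or a number of a turn 8.59, either way. A call with a gripper value outside its range is refused whole. The fingers move at their own pace and stop on an object; "squeeze" is the grip in N (left out, the last holds). Time passes only in rows, so rows that do not move let the fingers close. It gives the time, the measured TCP pose, the force, the opening and the grip force at its end, in the units of the state.
- env.state(): the state, without advancing time (a new reading comes with each control period).
- env.grab_frame(name): name is "scene" or "side" or "wrist"; returns a dict with "frame" (420x560x3 uint8, red, green, blue), "z_map" (420x560 float32, mm along the optical axis (not along the pixel's ray), 0 where there is no reading), "fovy" (degrees; the focal length in pixels is half the picture's height over the tangent of half this angle, whatever the lens; pixels are square), "cx", "cy" (the principal point, pixels), "position" and "orientation" of the camera in the world. Camera axes: x right, y down, z forward; pixel columns grow to the right and rows downward; lengths in mm; the calibration is good to about 2 mm. A picture is of the moment at which its call begins.
- env.job_done(): hands the job in; it is judged then, once.
Trained networks look in a picture, given as the dict that the camera call returned (one of the last four; its "shot" number tells which), for a name from the list of things; names that differ only in an ending like _2 or _b are one class to them, and where a whole thing is asked for, a point or a joint stands for the part that bears it (a point fixed in the world has none). Each returns a list of dicts, best first, with "score" (0 to 1); they miss things now and then, are a little off and sometimes report something else, mostly with a low value. They report only what shows in the picture. A call takes as long as a camera call. They do not tell look-alikes from the thing itself.
- env.search_frame(picture, label): "point" ([column, row] in pixels, amid what is visible of it).
- env.landmark_of(picture, label): "point" ([column, row] in pixels: a listed point, or the origin of a listed thing).
The state is a dict: "time_s": time; "qpos": joint angles; "qvel": joint speeds; "effort": joint torques, N m; "ee_pos": TCP position; "ee_rot": TCP orientation; "force": force on the tool from outside, world axes, zero at the start; "torque": the same for the moment, N m; "gripper_width": finger opening in mm; "gripper_force": force on a finger pad.
Only numpy, scipy, OpenCV 4.12 (cv2) and the standard library are available. Lean on these libraries where they do the work, as an engineer would, in place of code of your own. Each camera call takes 0.05 s, during which the arm holds its last target. There are 200 camera calls.

### The job

Pack the wheel-change kit into the open organizer tier: the red hub cover with the hexagonal knob goes in the middle of the red ring, the stainless spring clip lies along the yellow stripe, centred on its plate, and over the square post goes first the blue collar and then the square-holed steel socket, turned to match the post so that it slides right down onto the collar. Set each thing down rather than dropping it. Leave the look-alikes where they are: the round-holed spacer, the plain red lid and the black clip.

Things in the scene. Friction and masses are not known exactly. Their poses are not given: they have to be found in the camera images.
- socket: Steel wheel-nut socket, standing upright: eight-sided outside, 44 mm across flats, 50 mm tall, with a square 22 x 22 mm hole right through from top to bottom, seen from above. Origin at the centre of its underside, z up; x and y are square to the flats of the square hole, and outer flats lie square to x and y too. About 0.4 kg.
- collar: Blue plastic ring lying flat: outer diameter 48 mm, round hole 32 mm, 18 mm tall. Origin at the centre of its underside, z up. About 60 g.
- hub_cover: Red hard wheel hub cover lying flat: disc of 64 mm diameter, 14 mm thick, with a red hexagonal knob in the middle of its top, 24 mm across flats, from 14 to 32 mm above the underside. Origin at the centre of the underside, z up; two of the knob's flats are square to y (the others every 60 degrees). About 70 g.
- steel_clip: Stainless steel spring clip hanger lying flat: along x a body 46 mm long, 18 mm wide (y), 20 mm tall, centred 11 mm to -x of the origin, and a flat wire loop 8 mm tall and 22 mm wide on its +x end, reaching to x = +42 mm. Whole length 77 mm, from x = -34 to +42 mm. Origin on the underside, z up. Grip the body across y. About 50 g.
- spacer: Look-alike, to be left: round aluminium spacer tube standing upright, 44 mm diameter, 50 mm tall, with a round 22 mm hole. Origin at the centre of its underside.
- red_lid: Look-alike, to be left: plain red lid, 64 mm diameter, 18 mm tall, flat top with a white round spot and no knob. Origin at the centre of its underside.
- black_clip: Look-alike, to be left: black clip of the same shape and size as the steel one. Origin and axes as for the steel clip.
- post_plate: Target, fixed: black plate 92 x 92 x 14 mm (top face 14 mm over its origin, at the underside's centre; z up). Square steel post in its middle, 17 x 17 mm up to 58 mm over the origin, then 12 x 12 mm up to 64; x, y square to its flats. Collar lies on the plate round the post; the socket (2.5 mm play a side, enters within 20 degrees of square, any of four ways) stands on it, 32 mm over the origin.
- ring_plate: Target, fixed: white plate 92 x 92 x 14 mm with a flat red ring, 76 mm diameter, round its middle, where the hub cover lies, knob up. Origin at the underside's centre, z up, top face at 14 mm. The three plates sit 98 mm apart in a row along their y, in any order, no walls between, in a clear fixed tier 108 x 300 mm, whose outer walls (3 mm) rise 7 mm above the plates' tops.
- stripe_plate: Target, fixed: grey plate 92 x 92 x 14 mm with a flat yellow stripe 26 mm wide along its x through its middle. Origin at the underside's centre, z up, top face at 14 mm. The steel clip lies along the stripe, either way round, its origin over the plate's middle. The tier with its three plates stands elsewhere and turned otherwise each time.
Not all that is in view belongs to the job. Leave any orange look-alike of the steel_clip alone.

How it is judged (in metres and radians):
At the end, for the whole second after the job is handed in: Collar round the post on its plate (centre within 10 mm), socket on it over the post (8 mm, square within 0.45 rad); hub cover within 12 mm of the ring's middle; steel clip within 14 mm of its plate's middle, along the stripe within 0.3 rad; heights within 5 mm, tilt under 0.15 rad, at rest (horizontal distance between collar and post_plate below 0.01 m and z of collar in the frame of post_plate between 0.009 and 0.019 m and angle between each of collar, socket, hub_cover, steel_clip's own z axis and vertical below 0.15 rad and linear speed of each of collar, socket, hub_cover, steel_clip below 0.02 m/s and horizontal distance between socket and post_plate below 0.008 m and z of socket in the frame of post_plate between 0.027 and 0.037 m and horizontal distance between hub_cover and ring_plate below 0.012 m and z of hub_cover in the frame of ring_plate between 0.009 and 0.019 m and horizontal distance between steel_clip and stripe_plate below 0.014 m and z of steel_clip in the frame of stripe_plate between 0.009 and 0.019 m and (angle between the x axis of socket and the x axis of post_plate, either way round below 0.45 rad or angle between the x axis of socket and the y axis of post_plate, either way round below 0.45 rad) and angle between the x axis of steel_clip and the x axis of stripe_plate, either way round below 0.3 rad); the robot touches nothing.
It fails at once if the round-holed spacer is disturbed (moved over 30 mm) (distance of spacer from where it was at the start of the episode above 0.03 m).
It fails at once if the plain red lid is disturbed (moved over 30 mm) (distance of red_lid from where it was at the start of the episode above 0.03 m).
It fails at once if the black clip is disturbed (moved over 30 mm) (distance of black_clip from where it was at the start of the episode above 0.03 m).
It fails at once if a thing of the kit is dropped or thrown (faster than 0.9 m/s out of the fingers, a fall of about 40 mm) ((contact force between the fingers and socket below 0.05 N and linear speed of socket above 0.9 m/s) or (contact force between the fingers and collar below 0.05 N and linear speed of collar above 0.9 m/s) or (contact force between the fingers and hub_cover below 0.05 N and linear speed of hub_cover above 0.9 m/s) or (contact force between the fingers and steel_clip below 0.05 N and linear speed of steel_clip above 0.9 m/s)).
It also fails if it takes over 104 s, if anything falls off the work surface, if the arm or the gripper's body presses on something with over 40 N, if the wrist force passes 120 N, or if a joint passes its speed limit or range.

## Working session

There is one attempt and no reset: what is moved stays moved. The work goes in short steps, Python scripts to look and compute and a tool call to move; the robot and the scene stay as the last step left them, time stands still between calls to the robot, and variables do not carry over. Pictures are saved under pics/ and viewed, at most 14 in all, crops included, and the job is handed in when it is done.

Besides the shell and the picture viewer there is one more tool, called after "Request:" as name(argument=value, ...) on one line, values as JSON. move_arm: Moves the arm, as the interface text tells. Its arguments: {"type":"object","properties":{"plan":{"type":"array","items":{"type":"array"}},"squeeze":{"type":"number"}},"required":["plan"]}

```bash
ls; mkdir -p pics
cat > h.py <<'E'
import numpy as np, cv2
from scipy.spatial.transform import Rotation as R
from workcell import env
def grab(n):
    return env.grab_frame(n)
def cam(p):
    o=np.array(p["orientation"],float)
    Rm=o if o.shape==(3,3) else R.from_euler('xyz',o,degrees=True).as_matrix()
    f=p["frame"].shape[0]/2/np.tan(np.radians(p["fovy"])/2)
    return Rm,np.array(p["position"],float),f
def w(p,u,v,z=None):
    Rm,t,f=cam(p); d=Rm@np.array([(u-p["cx"])/f,(v-p["cy"])/f,1.])
    if z is None: return t+d*p["z_map"][int(round(v)),int(round(u))]
    return t+d*(z-t[2])/d[2]
def cloud(p):
    Rm,t,f=cam(p); v,u=np.mgrid[:420,:560]; z=p["z_map"]
    c=np.stack([(u-p["cx"])/f*z,(v-p["cy"])/f*z,z],-1)
    return c@Rm.T+t
def save(p,n,crop=None,s=1):
    im=p["frame"][:,:,::-1]
    if crop: a,b,c,d=crop; im=im[b:d,a:c]
    cv2.imwrite("pics/"+n,cv2.resize(im,None,fx=s,fy=s,interpolation=cv2.INTER_CUBIC))
E
python3 - <<'E'
from h import *
for n in ["scene","side"]:
    p=grab(n); save(p,n+"0.png"); print(n,p["position"],p["orientation"],p["fovy"])
    for l in "socket collar hub_cover steel_clip spacer red_lid black_clip post_plate ring_plate stripe_plate".split():
        print(l,[(np.round(r["point"]).tolist(),round(r["score"],2)) for r in env.landmark_of(p,l)])
E
```

```text
pics
scene [1214.35569336   45.91487352  988.20558079] [-144.62728314    0.56454808   94.51949684] 47.86219980747486
socket [([408.0, 245.0], 0.57)]
collar [([394.0, 202.0], 0.82)]
hub_cover [([135.0, 193.0], 0.91), ([281.0, 207.0], 0.26)]
steel_clip [([166.0, 273.0], 0.83), ([165.0, 236.0], 0.74), ([118.0, 262.0], 0.5)]
spacer [([452.0, 215.0], 0.74)]
red_lid [([182.0, 156.0], 0.83)]
black_clip [([179.0, 190.0], 0.56)]
post_plate [([321.0, 216.0], 0.65)]
ring_plate [([250.0, 194.0], 0.56)]
stripe_plate [([282.0, 201.0], 0.86)]
side [243.19626421 604.49922121 752.17214422] [-136.23951166    0.2693753  -153.44465891] 56.873997065100184
socket [([187.0, 295.0], 0.88)]
collar [([237.0, 313.0], 0.57)]
hub_cover [([238.0, 312.0], 0.6), ([341.0, 138.0], 0.59), ([264.0, 243.0], 0.41)]
steel_clip [([286.0, 125.0], 0.69), ([292.0, 144.0], 0.61), ([261.0, 140.0], 0.54)]
spacer [([195.0, 368.0], 0.85)]
red_lid [([376.0, 168.0], 0.7)]
black_clip [([333.0, 162.0], 0.58)]
post_plate [([264.0, 241.0], 0.7)]
ring_plate [([311.0, 197.0], 0.64)]
stripe_plate [([285.0, 218.0], 0.67), ([291.0, 146.0], 0.16)]
```

View pics/scene0.png

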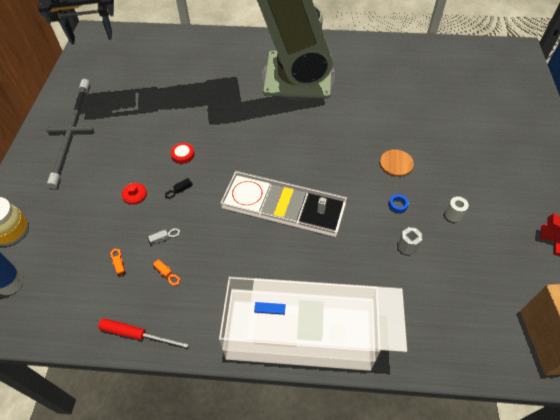

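View pics/side0.png

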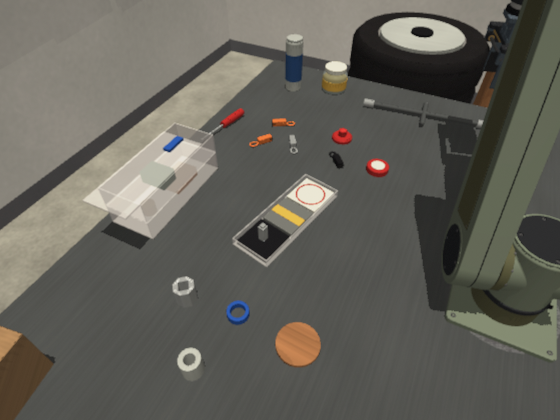

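The scene view shows these candidates:
- **Socket:** square-holed socket (410,240) vs round spacer (457,208).
- **Hub cover:** knobbed cover (134,193) vs plain lid with a white spot (182,152).
- **Clip:** steel clip (163,237) vs black (179,188) and orange (118,262), (166,272).
- **Collar:** (399,203).
- **Tier:** ring plate (248,193), stripe plate (284,202), post plate (321,212).

Next I measure positions and check the choices in a close crop.

Run:
```python
from h import *
p=grab("scene"); C=cloud(p); q=grab("side"); D=cloud(q)
a=cv2.resize(p["frame"][130:290,90:220],None,fx=3,fy=3,interpolation=cv2.INTER_CUBIC)
b=cv2.resize(p["frame"][185:265,370:480],None,fx=3.5,fy=3.5,interpolation=cv2.INTER_CUBIC)
im=np.zeros((480,790,3),np.uint8); im[:480,:390]=a; im[:280,400:785]=b
cv2.imwrite("pics/crop1.png",im[:,:,::-1])
def seg(P,C,u,v,lo=4,r=30):
    h=(C[...,2]>lo)&(P["z_map"]>0); n,l=cv2.connectedComponents(h.astype(np.uint8),connectivity=4)
    k=np.argwhere(l>0); i=k[np.argmin(((k-[v,u])**2).sum(1))]; m=l==l[i[0],i[1]]; return m
for nm,P,CC,pts in [("scene",p,C,dict(socket=(410,240),spacer=(456,208),collar=(393,203),hub=(134,193),lid=(182,152),clip=(158,238),black=(183,186),tier=(284,202))),("side",q,D,dict(socket=(187,298),spacer=(193,368),collar=(229,313),hub=(342,136),lid=(378,168),clip=(293,140),black=(338,160)))]:
  for k,(u,v) in pts.items():
    m=seg(P,CC,u,v); X=CC[m]; zt=np.percentile(X[:,2],97); T=X[X[:,2]>zt-5] if k in("socket","spacer","collar") else X
    r=cv2.minAreaRect(T[:,:2].astype(np.float32))
    print(nm,k,len(X),"ztop",round(zt,1),"mean",T.mean(0).round(1),"rect",np.round(r[0],1),np.round(r[1],1),round(r[2],1))
for n,P,k in [("scene",p,[(248,193),(284,202),(321,212)]),("side",q,[(310,194),(288,214),(262,240)])]:
  for u,v in k: print(n,w(P,u,v,14).round(1))
  for l in ("ring_plate","stripe_plate","post_plate"):
    for r in env.landmark_of(P,l)[:1]: print(l,w(P,*r["point"],0).round(1))
```

```text
scene socket 469 ztop 51.9 mean [615.7 295.7  49.6] rect [615.2 296.7] [44.8 45. ] 36.5
scene spacer 416 ztop 51.8 mean [515.8 417.5  49.5] rect [516.1 416.5] [42.3 41.4] 44.7
scene collar 220 ztop 20.0 mean [496.4 280.4  17.4] rect [496.8 280.7] [47.3 44.2] 9.1
scene hub 397 ztop 32.5 mean [ 515.7 -396.4   15.7] rect [ 511.3 -398.8] [60.3 63.5] 41.0
scene lid 372 ztop 20.7 mean [ 369.7 -299.3   15.9] rect [ 366.  -300.9] [64.2 63.1] 27.9
scene clip 192 ztop 22.0 mean [ 641.4 -303.2   15.5] rect [ 636.3 -305.7] [33.1 52.7] 38.3
scene black 159 ztop 22.2 mean [ 482.1 -276.8   15.6] rect [ 479.1 -279.2] [23.4 49.6] 41.6
scene tier 4532 ztop 25.7 mean [519.4  -8.5  17.1] rect [513.5 -10.9] [308.5 122.3] 78.5
side socket 582 ztop 52.9 mean [612.3 297.8  50.9] rect [612.3 297.7] [43.8 44.2] 35.4
side spacer 681 ztop 52.7 mean [511.5 419.9  50.8] rect [512.  419.5] [41.9 42.6] 86.5
side collar 331 ztop 20.9 mean [492.6 282.   18.8] rect [492.8 281.9] [46.1 46.3] 4.7
side hub 236 ztop 34.1 mean [ 503.7 -390.3   17. ] rect [ 504.  -393.1] [63.2 56.4] 19.6
side lid 323 ztop 21.7 mean [ 361.7 -293.6   16.9] rect [ 363.  -299.5] [62.1 66.3] 13.0
side clip 103 ztop 22.9 mean [ 629.9 -291.2   14.8] rect [ 631.4 -295. ] [21.5 89.6] 29.1
side black 126 ztop 22.9 mean [ 479.2 -277.4   15.5] rect [ 486.3 -286.1] [25.2 77.9] 35.9
scene [ 493.  -102.3   14. ]
scene [514.9  -7.7  14. ]
scene [538.9  86.7  14. ]
ring_plate [ 489.5 -100.2    0. ]
stripe_plate [510.4 -19.7   0. ]
post_plate [528.9  82.7   0. ]
side [ 493.6 -106.    14. ]
side [515.8 -13.3  14. ]
side [536.1  92.1  14. ]
ring_plate [ 484.4 -102.6   -0. ]
post_plate [533.7  92.    0. ]
```

View pics/crop1.png

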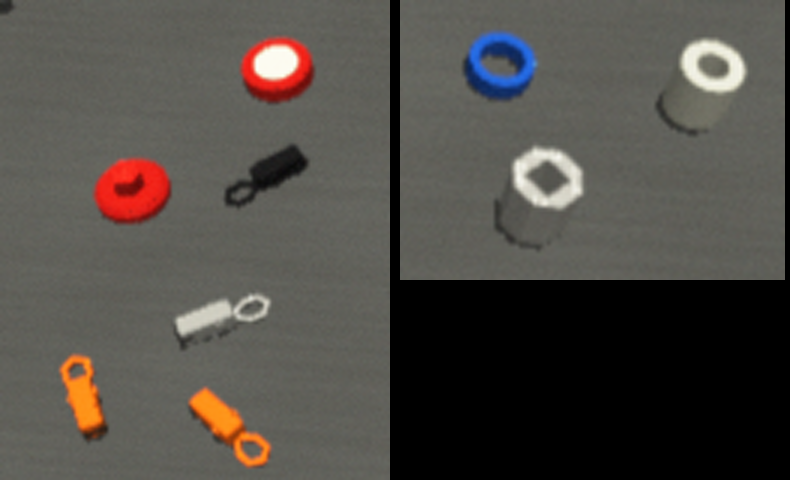

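The crop confirms the choices: the socket has the square hole, the hub cover has a knob, and the steel clip is the grey one at about (636,-303). I'm moving to above the hub and clip.

Request:
move_arm(plan=[[[4.3,2.2,0.6],0,0],[[4.3,2.2,0.6],0,0],[[4.3,2.2,0.6],0,0],[[4.3,2.2,0.6],0,0],[[4.3,2.2,0.6],0,0]])

```text
time_s: 2.0
ee_pos: [365.9, -444.2, 244.4]
ee_rot: [180.0, -0.0, 15.0]
force: [0.9, -0.8, -0.8]
gripper_width: 91.1
gripper_force: 0.0
```

Request:
move_arm(plan=[[[4.3,2.2,0.6],0,0],[[4.3,2.2,0.6],0,0],[[4.3,2.2,0.6],0,0],[[4.3,2.2,0.6],0,0],[[0,0,0],0,0]])

```text
time_s: 2.5
ee_pos: [541.5, -354.2, 268.0]
ee_rot: [180.0, -0.2, 15.4]
force: [-0.0, 0.2, -0.5]
gripper_width: 91.3
gripper_force: 0.0
```

Run:
```python
from h import *
p=grab("wrist"); save(p,"w1.png"); print(p["position"],p["orientation"],p["fovy"],env.state()["ee_pos"],env.state()["ee_rot"],env.state()["qpos"],env.state()["gripper_width"])
for l in ("hub_cover","steel_clip"): print(l,[(np.round(r["point"]).tolist(),round(r["score"],2),w(p,*r["point"],0).round(1)) for r in env.landmark_of(p,l)])
```

```text
[ 621.94244953 -332.44453421  439.86741639] [ 1.63194283e+02 -7.20609277e-02 -7.44927708e+01] 63.50118236098914 [ 538.63970437 -355.66587771  267.62352706] [ 1.79991308e+02 -1.03447705e-02  1.53028339e+01] [-3.44589874e+01  2.34248122e+01  7.41626517e+01  2.30232674e-03
  8.23992186e+01  4.02378753e+01] 91.36443891111976
hub_cover [([307.0, 206.0], 0.57, array([ 507.8, -401.9,    0. ]))]
steel_clip [([255.0, 89.0], 0.85, array([ 633. , -297.4,    0. ])), ([346.0, 39.0], 0.67, array([ 715.9, -387.5,    0. ]))]
```

View pics/w1.png

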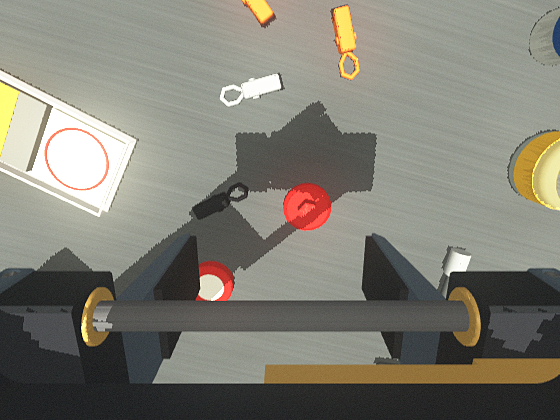

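The wrist view shows the hub cover at (307,206), the steel clip body at (264,86) with its loop at (231,95), and the ring at (77,157). I'll measure each one.

```bash
cat >> h.py <<'E'
def rect(X):
    r=cv2.minAreaRect(X[:,:2].astype(np.float32)); return np.round(r[0],1),np.round(r[1],1),round(r[2],1),len(X)
def near(C,x,y,r,lo,hi):
    m=(np.hypot(C[...,0]-x,C[...,1]-y)<r)&(C[...,2]>lo)&(C[...,2]<hi); return m
E
python3 - <<'E'
from h import *
p=grab("wrist"); C=cloud(p)
m=near(C,508,-400,50,9,20); print("hubdisc",rect(C[m]))
m=near(C,508,-400,50,26,40); print("knob",rect(C[m]),C[m].mean(0).round(1))
X=C[m][:,:2]
for a in range(0,60,5):
    e=[np.ptp(X@[np.cos(np.radians(a+k)),np.sin(np.radians(a+k))]) for k in (0,60,120)]; print(a,np.round(e,1),end=' ')
print()
m=near(C,636,-303,60,14,40); print("clipbody",rect(C[m]),C[m].mean(0).round(1))
m=near(C,636,-303,60,4,14); print("loop",C[m].mean(0).round(1))
f=p["frame"].astype(int)
hsv=cv2.cvtColor(p["frame"],cv2.COLOR_RGB2HSV)
red=((hsv[...,0]<8)|(hsv[...,0]>172))&(hsv[...,1]>110)
m=red&(np.hypot(C[...,0]-493,C[...,1]+103)<60); v,u=np.argwhere(m).T
P=np.array([w(p,a,b,14)[:2] for a,b in zip(u,v)],np.float32); print("ring",cv2.fitEllipse(P),len(P))
m=red&(np.hypot(C[...,0]-508,C[...,1]+400)<45)&(C[...,2]<22); print("red disc",cv2.minEnclosingCircle(C[m][:,:2].astype(np.float32)))
E
```

```text
hubdisc (array([ 508.8, -400.3]), array([63., 62.]), 59.4, 1398)
knob (array([ 508.8, -400.5]), array([27.1, 23.7]), 34.3, 330) [ 509.3 -400.2   32.4]
0 [24.9 24.6 24.4] 5 [24.7 24.3 23.8] 10 [25.3 24.5 24.8] 15 [25.9 25.2 25.6] 20 [26.3 25.8 26.1] 25 [26.7 26.3 26.5] 30 [27.  26.5 26.7] 35 [27.1 26.6 26.7] 40 [27.  26.5 26.6] 45 [26.7 26.3 26.3] 50 [26.2 25.9 25.8] 55 [25.5 25.2 25.4] 
clipbody (array([ 638.5, -304.2]), array([21.8, 45.9]), 30.2, 683) [ 638.3 -304.3   20.1]
loop [ 623.3 -279.2    7.4]
ring ((492.2840270996094, -103.1669692993164), (76.38249206542969, 76.56858825683594), 178.9474334716797) 323
red disc ((506.6095275878906, -401.3689270019531), 34.0654182434082)
```

Request:
move_arm(plan=[[[-0.9,-1.4,-3],6.3,0.4],[[-0.9,-1.4,-3],6.3,0.4],[[-0.9,-1.5,-3],6.3,0.4],[[0,0,-4],0,0.4],[[0,0,-4],0,0.4]], squeeze=25)

```text
time_s: 3.2
ee_pos: [507.3, -402.1, 97.3]
ee_rot: [179.9, -0.0, 33.8]
force: [-0.4, -0.2, -0.1]
gripper_width: 55.7
gripper_force: 0.0
```

Request:
move_arm(plan=[[[0,0,-3],0,0.4],[[0,0,0],0,0.4],[[0,0,0],0,0.4]])

```text
time_s: 3.5
ee_pos: [508.6, -401.3, 68.6]
ee_rot: [180.0, 0.0, 33.9]
force: [0.2, 1.0, 0.2]
gripper_width: 54.4
gripper_force: 0.0
```

Run:
```python
from h import *
p=grab("wrist"); C=cloud(p);s=env.state(); print(s["ee_pos"],s["ee_rot"],s["gripper_width"])
m=near(C,508,-400,50,26,40); print("knob",rect(C[m]),C[m].mean(0).round(1))
m=near(C,508,-400,50,9,20); print("hubdisc",rect(C[m]))
```

```text
[ 509.58461635 -401.66639057   69.87573742] [ 1.79829921e+02 -4.64545938e-02  3.38832734e+01] 54.76830109830973
knob (array([ 508.3, -400.3]), array([24.6, 27.2]), 65.9, 1186) [ 509.  -399.7   32.4]
hubdisc (array([ 508.2, -400.3]), array([63.1, 63.1]), 52.6, 4421)
```

Request:
move_arm(plan=[[[0,0.1,-3],0,0.4],[[0,0,-2],0,0.4],[[0,0,0],0,0.8],[[0,0,0],0,0.9],[[0,0,0],0,0.9]])

```text
time_s: 4.05
ee_pos: [510.6, -400.4, 20.4]
ee_rot: [179.8, -0.1, 34.0]
force: [-0.0, 0.4, -0.4]
gripper_width: 33.6
gripper_force: 0.0
```

Request:
move_arm(plan=[[[0,0,0],0,0.9],[[0,0,0],0,0.9],[[0,0,2],0,0.9],[[0,0,3],0,0.9],[[0,0,3],0,0.9]])

```text
time_s: 4.55
ee_pos: [509.1, -399.0, 98.6]
ee_rot: [-180.0, 0.0, 34.0]
force: [-0.3, -1.1, -0.5]
gripper_width: 23.7
gripper_force: 25.0
```

Request:
move_arm(plan=[[[-0.3,4.9,0],0,0.9],[[-0.3,4.9,0],0,0.9],[[-0.3,4.9,0],0,0.9],[[-0.3,4.9,0],0,0.9],[[-0.3,4.9,0],0,0.9]])

```text
time_s: 5.05
ee_pos: [494.1, -152.5, 98.4]
ee_rot: [180.0, -0.0, 33.9]
force: [0.4, -0.1, -0.3]
gripper_width: 23.6
gripper_force: 25.0
```

Request:
move_arm(plan=[[[-0.2,4.9,0],0,0.9],[[0,0.3,-3],0,0.9],[[0,0,0],0,0.9],[[0,0,0],0,0.9]])

```text
time_s: 5.45
ee_pos: [492.4, -102.5, 68.2]
ee_rot: [-180.0, 0.0, 34.0]
force: [-0.2, -0.5, -0.6]
gripper_width: 23.4
gripper_force: 25.0
```

Run:
```python
from h import *
p=grab("wrist"); C=cloud(p);s=env.state(); print(s["ee_pos"],s["ee_rot"],s["gripper_width"]); save(p,"w2.png")
hsv=cv2.cvtColor(p["frame"],cv2.COLOR_RGB2HSV)
red=((hsv[...,0]<8)|(hsv[...,0]>172))&(hsv[...,1]>110)
m=red&(np.hypot(C[...,0]-493,C[...,1]+103)<60)&(C[...,2]<24); v,u=np.argwhere(m).T
P=np.array([w(p,a,b,14)[:2] for a,b in zip(u,v)],np.float32); print("ring",cv2.fitEllipse(P),len(P))
m=near(C,493,-103,50,50,68); print("disc",rect(C[m]))
```

```text
[ 493.05413789 -103.085265     68.70924888] [ 1.79936956e+02 -3.79010202e-02  3.39130977e+01] 23.718359006167795
ring ((491.6128845214844, -105.96607971191406), (77.54763793945312, 79.22982025146484), 111.82884216308594) 996
disc (array([ 494.7, -102.6]), array([58.3, 57.5]), 75.9, 3509)
```

View pics/w2.png

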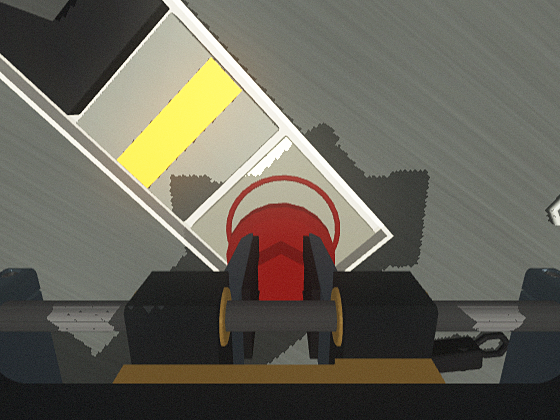

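The hub cover is held level above the red ring (ring centre about (285,230), with parallax). Lowering, releasing, then going to the clip.

Request:
move_arm(plan=[[[0,0,-2.5],0,0.9],[[0,0,-0.7],0,0.9],[[0,0,-0.3],0,0.9],[[0,0,0],0,0.9],[[0,0,0],0,0.6]])

```text
time_s: 6.0
ee_pos: [493.3, -103.4, 34.9]
ee_rot: [179.9, -0.1, 33.9]
force: [-0.4, 0.1, 0.1]
gripper_width: 29.1
gripper_force: 0.0
```

Request:
move_arm(plan=[[[0,0,0],0,0.5],[[0,0,0],0,0.5],[[0,0,2],0,0.5],[[0,0,4],0,0.5],[[0,0,4.5],0,0.5]])

```text
time_s: 6.5
ee_pos: [491.3, -102.3, 138.0]
ee_rot: [-179.8, 0.2, 33.9]
force: [0.4, 0.1, 0.2]
gripper_width: 45.8
gripper_force: 0.0
```

Request:
move_arm(plan=[[[1.4,-1.9,2],7.9,0.5],[[1.4,-1.9,2],7.9,0.5],[[1.4,-1.9,2],7.9,0.5],[[1.4,-1.9,0],7.9,0.5],[[1.4,-1.9,0],7.9,0.5]])

```text
time_s: 7.0
ee_pos: [563.2, -198.4, 198.8]
ee_rot: [179.9, 0.0, 73.8]
force: [0.9, -0.8, 0.4]
gripper_width: 45.8
gripper_force: 0.0
```

Request:
move_arm(plan=[[[1.3,-1.8,0],7.9,0.5],[[1.3,-1.8,0],7.9,0.5],[[1.3,-1.8,0],7.9,0.5],[[1.3,-1.8,0],7.9,0.5],[[1.3,-1.8,0],7.9,0.5]])

```text
time_s: 7.5
ee_pos: [627.7, -288.3, 197.5]
ee_rot: [-180.0, -0.0, 113.3]
force: [0.3, 0.5, 0.8]
gripper_width: 45.5
gripper_force: 0.0
```

Request:
move_arm(plan=[[[1.1,-1.6,0],7.9,0.5],[[0,0,0],0,0.5],[[0,0,0],0,0.5]])

```text
time_s: 7.8
ee_pos: [638.0, -303.2, 197.2]
ee_rot: [-180.0, -0.1, 120.7]
force: [0.7, -0.2, 0.2]
gripper_width: 45.8
gripper_force: 0.0
```

Run:
```python
from h import *
p=grab("wrist"); C=cloud(p);s=env.state(); print(s["ee_pos"],s["ee_rot"],s["gripper_width"]); save(p,"w3.png")
m=near(C,636,-303,60,14,40); print("clipbody",rect(C[m]),C[m].mean(0).round(1))
m=near(C,636,-303,60,4,14); print("loop",C[m].mean(0).round(1))
p=grab("scene");C=cloud(p);m=near(C,493,-103,50,24,36)
print("hub",C[m].mean(0).round(1),rect(C[m]));m=near(C,493,-103,50,40,56); print("knob",C[m].mean(0).round(1),rect(C[m]))
```

```text
[ 637.85757585 -302.77847846  197.54585191] [-1.79976351e+02 -8.39214747e-02  1.20743448e+02] 45.38256247047932
clipbody (array([ 638.5, -304.3]), array([21.2, 47.5]), 30.4, 736) [ 637.2 -302.2   20.3]
loop [ 621.  -274.6    7.2]
hub [ 498.1 -103.9   29.2] (array([ 484.9, -106.9]), array([79.2, 61.9]), 3.1, 304)
knob [ 494.2 -104.8   47.6] (array([ 493.4, -105.4]), array([25.9, 27. ]), 85.9, 83)
```

The hub cover sits on the ring. Descending on the clip body.

Request:
move_arm(plan=[[[0,-0.1,-4.5],0,0.5],[[0,0,-4.5],0,0.5],[[0,0,-4.5],0,0.5],[[0,0,-3.5],0,0.5],[[0,0,-1.9],0,0.5]])

```text
time_s: 8.4
ee_pos: [636.0, -302.3, 5.6]
ee_rot: [-179.8, -0.3, 120.8]
force: [0.1, -0.1, -0.2]
gripper_width: 45.2
gripper_force: 0.0
```

Request:
move_arm(plan=[[[0,0,-0.4],0,0.5],[[0,0,0],0,0.9],[[0,0,0],0,0.95],[[0,0,0],0,0.95],[[0,0,0],0,0.95]])

```text
time_s: 8.9
ee_pos: [639.1, -304.6, 6.6]
ee_rot: [179.9, 0.1, 120.9]
force: [0.2, -0.2, 1.6]
gripper_width: 18.0
gripper_force: 25.0
```

Request:
move_arm(plan=[[[0,0,0],0,0.95],[[0,0,2],0,0.95],[[0,0,3],0,0.95],[[0,0,4],0,0.95],[[0,0,0],0,0.95]])

```text
time_s: 9.4
ee_pos: [641.8, -306.0, 101.7]
ee_rot: [179.6, 0.6, 120.8]
force: [0.3, -1.6, 0.5]
gripper_width: 18.0
gripper_force: 25.0
```

Run:
```python
from h import *
s=env.state(); e=s["ee_pos"]; print(e,s["ee_rot"],s["gripper_width"])
p=grab("wrist"); save(p,"w4.png"); C=cloud(p)
m=near(C,e[0],e[1],65,e[2]-6,e[2]+12); print(rect(C[m]),C[m].mean(0))
p=grab("scene"); C=cloud(p)
# tier geometry: white/yellow
hsv=cv2.cvtColor(p["frame"],cv2.COLOR_RGB2HSV)
m=(abs(hsv[...,0].astype(int)-26)<6)&(hsv[...,1]>150)&(np.hypot(C[...,0]-515,C[...,1]+10)<60)
v,u=np.argwhere(m).T;P=np.array([w(p,a,b,14)[:2] for a,b in zip(u,v)],np.float32);print("stripe",cv2.minAreaRect(P),P.mean(0))
m=near(C,538,88,40,68,90)|near(C,538,88,40,54,90); print("post",C[m].mean(0).round(1),rect(C[m]))
```

```text
[ 641.77528077 -305.98531514  101.66661042] [179.61575236   0.58387423 120.84830533] 17.970251599290958
(array([ 632.9, -290.6]), array([35.1, 72.3]), 43.4, 1923) [ 625.575596   -277.94283264  104.02867704]
stripe ((512.6039428710938, -9.812557220458984), (26.676576614379883, 89.87027740478516), 77.47596740722656) [513.6139  -10.01927]
post [540.1  86.   61.6] (array([537.8,  85.9]), array([17.1, 18.6]), 80.9, 50)
```

View pics/w4.png

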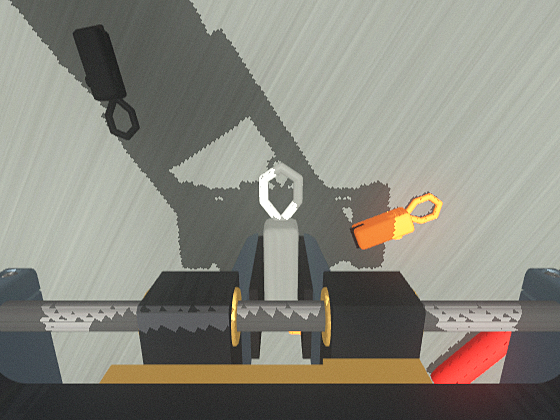

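The picture shows the clip held squarely by its body, with the loop pointing forward at (281,190). Carrying it to the stripe.

Request:
move_arm(plan=[[[-1.6,4.1,0],6.6,0.95],[[-1.6,4.1,0],6.6,0.95],[[-1.6,4.2,0],6.6,0.95],[[-1.6,4.2,0],6.6,0.95],[[-1.6,4.2,0],6.6,0.95]])

```text
time_s: 10.0
ee_pos: [556.1, -94.6, 93.1]
ee_rot: [-180.0, -0.2, 154.1]
force: [0.5, -0.6, -0.0]
gripper_width: 17.2
gripper_force: 25.0
```

Request:
move_arm(plan=[[[-1.6,4.2,0],6.6,0.95],[[-1.6,4.2,0],6.6,0.95],[[0,0,0],0,0.95],[[0,0,0],0,0.95],[[0,0,0],0,0.95]])

```text
time_s: 10.5
ee_pos: [526.4, -12.9, 94.3]
ee_rot: [-180.0, -0.0, 167.0]
force: [-0.0, 0.6, 0.0]
gripper_width: 17.7
gripper_force: 25.0
```

Run:
```python
from h import *
p=grab("wrist"); C=cloud(p);s=env.state(); e=s["ee_pos"];print(e,s["ee_rot"],s["gripper_width"]); save(p,"w5.png")
hsv=cv2.cvtColor(p["frame"],cv2.COLOR_RGB2HSV)
m=(abs(hsv[...,0].astype(int)-26)<6)&(hsv[...,1]>150)&(np.hypot(C[...,0]-515,C[...,1]+10)<60)&(C[...,2]<22)
v,u=np.argwhere(m).T;P=np.array([w(p,a,b,14)[:2] for a,b in zip(u,v)],np.float32);print("stripe",cv2.minAreaRect(P),P.mean(0))
m=near(C,e[0],e[1],65,e[2]-10,e[2]+8); X=C[m]; print("loop",X.mean(0),X.min(0),X.max(0))
m=near(C,538,88,40,50,90); print("post",C[m].mean(0).round(1),rect(C[m]))
```

```text
[526.60996774 -13.23464039  94.38485006] [-1.79983354e+02 -3.72787602e-02  1.66963760e+02] 17.719021912882805
stripe ((506.75567626953125, -7.1279449462890625), (26.256793975830078, 72.13652801513672), 77.18182373046875) [496.99976    -3.6130576]
loop [491.43432878  -5.08201748  95.33445202] [472.94164381 -26.35587363  91.0282897 ] [514.74012103   8.19232021 102.36896584]
post [533.4  84.4  62. ] (array([535.7,  86.6]), array([18. , 16.8]), 76.7, 955)
```

View pics/w5.png

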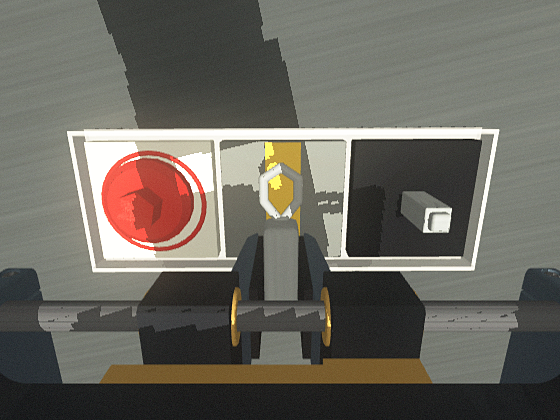

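The view shows the clip over the yellow stripe (loop 280,190), the hub on its ring (148,200) and the post at (437,220). Lowering with a small correction.

Request:
move_arm(plan=[[[-0.2,0.2,-4],0,0.95],[[0,0,-2.5],0,0.95],[[0,0,-0.7],0,0.95],[[0,0,-0.4],0,0.95],[[0,0,0],0,0.95]])

```text
time_s: 11.05
ee_pos: [523.4, -11.6, 21.2]
ee_rot: [-180.0, -0.1, 167.0]
force: [-8.6, -1.2, 20.1]
gripper_width: 17.8
gripper_force: 25.0
```

Request:
move_arm(plan=[[[0,0,0],0,0.95],[[0,0,0],0,0.7],[[0,0,0],0,0.6],[[0,0,2],0,0.6],[[0,0,4],0,0.5]])

```text
time_s: 11.55
ee_pos: [522.3, -10.8, 76.8]
ee_rot: [-179.9, -0.4, 167.0]
force: [1.6, -0.4, 0.7]
gripper_width: 41.9
gripper_force: 0.0
```

Request:
move_arm(plan=[[[0,0,4.5],0,0.4],[[0,0,4.5],0,0.3],[[0,2,3],0,0.3],[[0,4,0],0,0.3],[[0,0,0],0,0.3]])

```text
time_s: 12.05
ee_pos: [525.2, 52.4, 200.0]
ee_rot: [179.9, 0.1, 167.2]
force: [-0.3, -0.2, -0.6]
gripper_width: 63.9
gripper_force: 0.0
```

Run:
```python
from h import *
p=grab("wrist"); C=cloud(p);s=env.state(); e=s["ee_pos"];print(e,s["ee_rot"],s["gripper_width"],s["qpos"]); save(p,"w6.png")
m=near(C,514,-8,60,30,40); print("clip body",rect(C[m]),C[m].mean(0))
m=near(C,492,-103,50,42,56); print("knob",rect(C[m]),C[m].mean(0))
m=near(C,492,-103,50,25,33); print("disc",rect(C[m]))
m=near(C,537,87,40,50,90); print("post",C[m].mean(0).round(1),rect(C[m]))
m=(np.hypot(C[...,0]-514,C[...,1]+8)<230)&(C[...,2]>11)&(C[...,2]<60); print("tier",rect(C[m]))
```

```text
[524.61909784  50.68827873 199.07406859] [1.79989197e+02 2.13966348e-02 1.67179007e+02] 63.64796837153017 [ 4.26592989e+00  1.45822775e+01  9.72241119e+01  4.35116575e-03
  6.81699843e+01 -7.29146963e+01]
clip body (array([521.9, -11.6]), array([22.1, 47.4]), 75.7, 823) [519.94917983 -10.20597542  37.06858733]
knob (array([ 490.6, -105.2]), array([24.2, 27.3]), 5.0, 608) [ 490.19339684 -103.7123164    49.20722439]
disc (array([ 491.5, -106.5]), array([63.2, 67.3]), 34.8, 2039)
post [534.1  86.5  63.2] (array([535.9,  86.7]), array([17. , 16.8]), 77.6, 366)
tier (array([515.1,  -9.2]), array([301. , 108.7]), 77.4, 25889)
```

View pics/w6.png

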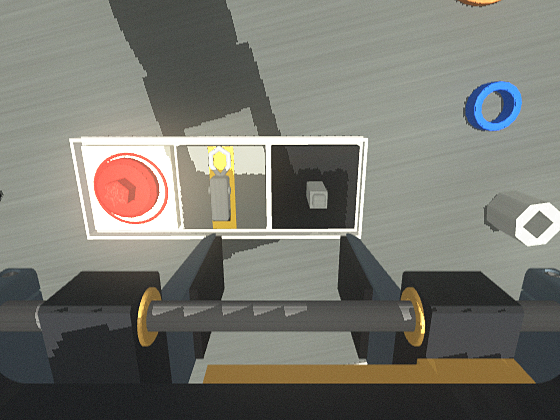

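Clip is on the stripe (220,190), hub on its ring (125,188), post at (317,193). The collar is at (493,105) and the socket at (540,222).

Run:
```python
from h import *
p=grab("wrist"); C=cloud(p)
m=near(C,494.5,281,40,11,24); print("collar",rect(C[m]),cv2.minEnclosingCircle(C[m][:,:2].astype(np.float32)))
m=near(C,614,297,45,44,58); print("socket",rect(C[m]),C[m].mean(0))
```

```text
collar (array([493.5, 280.6]), array([47.3, 47.1]), 55.5, 1325) ((493.37109375, 281.56158447265625), 24.443912506103516)
socket (array([613.2, 295.5]), array([41.8, 45. ]), 86.1, 1348) [611.98199057 294.82917187  49.79310957]
```

Request:
move_arm(plan=[[[-0.5,4.8,0],0,0.2],[[-0.5,4.8,0],0,0.2],[[-0.5,4.8,0],0,0.2],[[-0.5,4.8,0],0,0.2],[[-0.4,3.2,0],0,0.2]])

```text
time_s: 12.65
ee_pos: [500.3, 275.1, 197.9]
ee_rot: [-180.0, -0.1, 167.1]
force: [0.3, -0.3, 0.6]
gripper_width: 72.9
gripper_force: 0.0
```

Request:
move_arm(plan=[[[0,0,0],0,0.2],[[0,0,0],0,0.2]])

```text
time_s: 12.85
ee_pos: [500.5, 272.8, 197.9]
ee_rot: [-179.9, -0.1, 167.1]
force: [-0.5, 0.1, -0.1]
gripper_width: 72.8
gripper_force: 0.0
```

Run:
```python
from h import *
p=grab("wrist"); C=cloud(p);s=env.state(); print(s["ee_pos"],s["ee_rot"],s["gripper_width"])
m=near(C,494.5,281,40,11,24); print("collar",rect(C[m]),cv2.minEnclosingCircle(C[m][:,:2].astype(np.float32)))
m=near(C,614,297,45,44,58); print("socket",rect(C[m]),C[m].mean(0))
```

```text
[500.5997526  272.17031715 198.14705172] [-1.79892630e+02 -5.00479013e-02  1.66999685e+02] 72.88356428098476
collar (array([493.7, 281.7]), array([47. , 46.7]), 52.3, 934) ((494.1225891113281, 281.6726379394531), 23.946462631225586)
socket (array([610. , 297.2]), array([42.4, 37.5]), 85.5, 830) [607.18579039 297.70394139  50.01034725]
```

Request:
move_arm(plan=[[[-0.7,0.9,-4.5],0,0.2],[[0,0,-4.5],0,0.2],[[0,0,-4.5],0,0.2],[[0,0,-3.5],0,0.2],[[0,0,-1.9],0,0.2]])

```text
time_s: 13.4
ee_pos: [492.0, 279.5, 6.8]
ee_rot: [-179.8, -0.2, 166.9]
force: [0.8, -0.8, -0.6]
gripper_width: 73.2
gripper_force: 0.0
```

Request:
move_arm(plan=[[[0,0,-0.4],0,0.2],[[0,0,0],0,0.6],[[0,0,0],0,0.6],[[0,0,0],0,0.6],[[0,0,0],0,0.6]])

```text
time_s: 13.9
ee_pos: [494.3, 282.9, 7.4]
ee_rot: [179.9, 0.1, 167.1]
force: [0.7, -1.1, 4.3]
gripper_width: 47.0
gripper_force: 25.0
```

Request:
move_arm(plan=[[[0,0,2],0,0.6],[[0,0,4],0,0.6],[[0,0,4],0,0.6],[[0,0,2],0,0.6],[[0,0,0],0,0.6]])

```text
time_s: 14.4
ee_pos: [495.3, 283.9, 129.9]
ee_rot: [179.7, 0.4, 167.1]
force: [0.6, 0.0, -0.9]
gripper_width: 47.4
gripper_force: 25.0
```

Request:
move_arm(plan=[[[0.8,-3.9,0],0,0.6],[[0.8,-3.9,0],0,0.6],[[0.8,-3.9,0],0,0.6],[[0.8,-3.9,0],0,0.6],[[1,-3.9,0],0,0.6]])

```text
time_s: 14.9
ee_pos: [534.3, 86.2, 124.6]
ee_rot: [-180.0, -0.1, 167.1]
force: [0.5, 0.0, -1.0]
gripper_width: 46.9
gripper_force: 25.0
```

Request:
move_arm(plan=[[[0,0,-2],0,0.6],[[0,0,0],0,0.6],[[0,0,0],0,0.6],[[0,0,0],0,0.6]])

```text
time_s: 15.3
ee_pos: [535.3, 88.5, 106.1]
ee_rot: [180.0, -0.0, 167.1]
force: [0.2, 0.2, 0.3]
gripper_width: 47.2
gripper_force: 25.0
```

Run:
```python
from h import *
p=grab("wrist"); C=cloud(p);s=env.state(); e=s["ee_pos"];print(e,s["ee_rot"],s["gripper_width"]); save(p,"w7.png")
m=near(C,536,87,40,52,76); print("post",C[m].mean(0).round(1),rect(C[m]))
m=near(C,e[0],e[1],40,e[2]+3,e[2]+20); print("collar",rect(C[m]))
p=grab("scene"); C=cloud(p); hsv=cv2.cvtColor(p["frame"],cv2.COLOR_RGB2HSV)
m=(abs(hsv[...,0].astype(int)-112)<12)&(hsv[...,1]>150)&near(C,536,87,50,70,150); print("collar scene",rect(C[m]),C[m].mean(0))
m=near(C,536,87,40,40,76); print("post",C[m].mean(0).round(1),rect(C[m]))
```

```text
[535.49455609  88.57206416 106.34468426] [1.79976560e+02 3.21594468e-02 1.67131891e+02] 47.76335802154248
post [539.   86.2  64. ] (array([535.8,  86.9]), array([16.1, 16.7]), 77.9, 81)
collar (array([532.2,  89.2]), array([66.2, 42.5]), 77.8, 4521)
collar scene (array([537.5,  86.3]), array([48.2, 44.5]), 2.8, 255) [539.62792356  86.60020635 112.82979285]
post [542.6  85.7  56. ] (array([539. ,  85.9]), array([16.7, 19. ]), 79.9, 74)
```

View pics/w7.png

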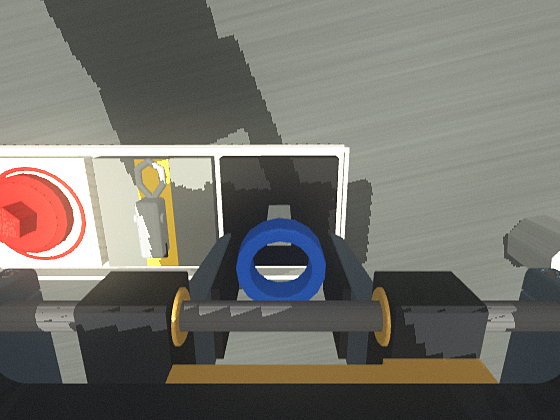

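The collar is held level at (281,262), directly above the post at (280,210). Lowering it.

Request:
move_arm(plan=[[[0.1,-0.2,-2.5],0,0.6],[[0,0,-2],0,0.6],[[0,0,-1.5],0,0.6],[[0,0,-1.5],0,0.6],[[0,0,-0.6],0,0.6]])

```text
time_s: 15.9
ee_pos: [535.7, 86.2, 24.2]
ee_rot: [-180.0, -0.1, 167.1]
force: [-6.3, -0.3, 34.6]
gripper_width: 47.1
gripper_force: 25.0
```

Request:
move_arm(plan=[[[0,0,-0.4],0,0.6],[[0,0,0],0,0.6]])

```text
time_s: 16.1
ee_pos: [535.9, 86.2, 23.9]
ee_rot: [180.0, -0.0, 167.1]
force: [-7.4, 0.0, 17.8]
gripper_width: 47.4
gripper_force: 25.0
```

Contact at about 16.5 mm, which fits the tier readings being 2–3 mm high (a tier floor). Releasing.

Request:
move_arm(plan=[[[0,0,0.2],0,0.5],[[0,0,0],0,0.35],[[0,0,0],0,0.3],[[0,0,2],0,0.3],[[0,0,4],0,0.3]])

```text
time_s: 16.6
ee_pos: [534.1, 85.5, 80.8]
ee_rot: [-179.9, -0.4, 167.1]
force: [-0.2, 1.1, -0.5]
gripper_width: 63.8
gripper_force: 0.0
```

Request:
move_arm(plan=[[[0,0,4.5],0,0.3],[[0,0,4.5],0,0.3],[[0,4,2],0,0.2],[[0,4,0],0,0.2],[[0,0,0],0,0.2]])

```text
time_s: 17.1
ee_pos: [536.8, 169.6, 193.8]
ee_rot: [179.8, 0.1, 167.3]
force: [0.4, -0.9, -0.2]
gripper_width: 72.7
gripper_force: 0.0
```

Run:
```python
from h import *
p=grab("wrist"); C=cloud(p);s=env.state(); e=s["ee_pos"];print(e,s["ee_rot"],s["gripper_width"]); save(p,"w8.png")
hsv=cv2.cvtColor(p["frame"],cv2.COLOR_RGB2HSV)
m=(abs(hsv[...,0].astype(int)-112)<12)&(hsv[...,1]>150)&near(C,536,87,50,28,150); print("collar",rect(C[m]),C[m].mean(0))
m=near(C,536,87,40,45,90); print("post",C[m].mean(0).round(1),rect(C[m]))
m=near(C,614,297,45,44,58); print("socket",rect(C[m]),C[m].mean(0))
p=grab("scene"); C=cloud(p)
m=near(C,614,297,45,45,58); print("socket scene",rect(C[m]),C[m].mean(0))
```

```text
[536.3041948  167.4310305  192.94525242] [1.79990126e+02 1.69599831e-02 1.67253061e+02] 73.05488742859355
collar (array([537.3,  86.5]), array([46.3, 47.1]), 48.3, 872) [534.36978234  89.45753097  35.2155326 ]
post [534.7  89.1  61.3] (array([536.2,  87. ]), array([17.2, 17.7]), 77.4, 450)
socket (array([613.8, 297.5]), array([45.2, 43.9]), 40.6, 1281) [612.46811475 296.85045201  50.11977952]
socket scene (array([615.6, 296.2]), array([45.2, 44.8]), 40.3, 213) [616.253124   296.23059701  49.21965908]
```

View pics/w8.png

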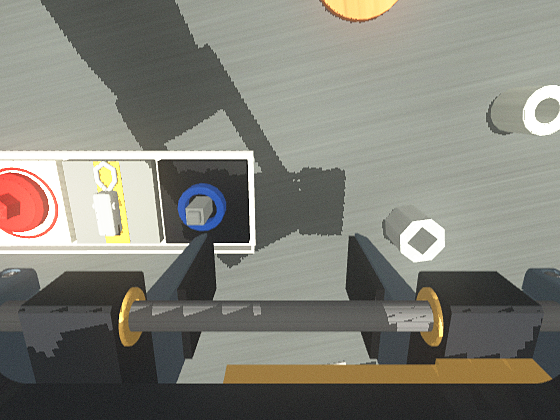

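The collar lies round the post (201,206). The socket hole at (421,240) appears as a diamond, about 45° off the post, so I'll get the exact angle from the hole outline.

```bash
cat > sock.py <<'E'
from h import *
def sock(n):
    p=grab(n); C=cloud(p)
    top=near(C,614,297,36,45,58).astype(np.uint8)
    cs,hi=cv2.findContours(top,cv2.RETR_CCOMP,cv2.CHAIN_APPROX_NONE)
    for c,h in zip(cs,hi[0]):
        if len(c)<12: continue
        P=np.array([w(p,*q[0],51)[:2] for q in c],np.float32); r=cv2.minAreaRect(P); print(n,"hole" if h[3]>=0 else "outer",np.round(r[0],1),np.round(r[1],1),round(r[2],1))
E
python3 - <<'E'
from sock import *
sock("wrist"); sock("scene"); sock("side")
E
```

```text
wrist outer [612.4 296.4] [47.2 43.8] 40.4
wrist hole [612.4 296.6] [20.  23.6] 38.2
scene outer [617.4 295.7] [43.5 46.9] 86.0
scene hole [616.3 296.3] [24.1 23.5] 41.8
side outer [611.8 298.3] [46.2 46.1] 85.2
side hole [611.8 297.9] [23.9 23. ] 39.7
```

Request:
move_arm(plan=[[[1.6,2.4,0],0,0.1],[[1.6,2.4,0],0,0.1],[[1.6,2.4,0],0,0.1],[[1.6,2.4,-1],0,0.1],[[0,0,0],0,0.1]])

```text
time_s: 17.85
ee_pos: [601.5, 262.8, 180.6]
ee_rot: [-180.0, -0.1, 167.1]
force: [-0.4, -0.6, -0.4]
gripper_width: 82.0
gripper_force: 0.0
```

Run:
```python
from sock import *
sock("wrist"); s=env.state(); print(s["ee_pos"],s["ee_rot"],s["gripper_width"])
```

```text
wrist outer [613.2 297.4] [44.  45.2] 85.8
wrist hole [613.  297.3] [21.8 22.3] 40.4
[600.50575725 261.35540421 181.1762535 ] [-1.79891957e+02 -1.30693519e-01  1.67057242e+02] 82.05217132128008
```

Request:
move_arm(plan=[[[0.6,1.8,-2],4.2,0.1],[[0.6,1.8,-2],4.2,0.1],[[0,0,-1],0,0.1],[[0,0,0],0,0.1]], squeeze=40)

```text
time_s: 18.3
ee_pos: [611.1, 295.8, 131.2]
ee_rot: [-179.8, -0.2, 175.4]
force: [-0.1, -1.7, 0.6]
gripper_width: 82.2
gripper_force: 0.0
```

Run:
```python
from sock import *
sock("wrist"); s=env.state(); print(s["ee_pos"],s["ee_rot"],s["gripper_width"])
```

```text
wrist outer [613.2 297.4] [43.5 45.4] 85.5
wrist hole [612.9 297.3] [21.5 21.7] 41.1
[611.78512076 296.01696218 132.63268452] [-1.79912009e+02 -9.35404461e-02  1.75347730e+02] 82.08587179695037
```

Request:
move_arm(plan=[[[0.1,0.1,-4],0,0.1],[[0,0,-4],0,0.1],[[0,0,-2.5],0,0.1],[[0,0,-1.5],0,0.1],[[0,0,0],0,0.6]])

```text
time_s: 18.85
ee_pos: [612.7, 297.5, 12.0]
ee_rot: [-179.9, -0.1, 175.4]
force: [-1.1, -0.0, -0.3]
gripper_width: 76.5
gripper_force: 0.0
```

Request:
move_arm(plan=[[[0,0,0],0,0.65],[[0,0,0],0,0.65],[[0,0,0],0,0.65],[[0,0,0],0,0.65],[[0,0,0],0,0.65]])

```text
time_s: 19.35
ee_pos: [613.9, 298.2, 14.2]
ee_rot: [-180.0, 0.1, 175.5]
force: [-0.1, -3.4, 5.1]
gripper_width: 43.7
gripper_force: 40.0
```

Request:
move_arm(plan=[[[0,0,2],0,0.65],[[0,0,4],0,0.65],[[0,0,4.5],0,0.65],[[0,0,2.5],0,0.65],[[0,0,0],0,0.65]])

```text
time_s: 19.85
ee_pos: [615.3, 300.0, 146.8]
ee_rot: [179.7, 0.4, 175.5]
force: [0.8, 0.3, -5.2]
gripper_width: 43.5
gripper_force: 40.0
```

Request:
move_arm(plan=[[[-1.1,-3,0],5.3,0.65],[[-1.1,-3,0],5.3,0.65],[[-1.1,-3,0],5.3,0.65],[[-1.1,-3,0],5.3,0.65],[[-1.1,-3,0],5.3,0.65]])

```text
time_s: 20.35
ee_pos: [555.9, 147.4, 139.8]
ee_rot: [179.9, -0.3, -157.8]
force: [1.2, 0.4, -5.9]
gripper_width: 43.5
gripper_force: 40.0
```

Request:
move_arm(plan=[[[-1.1,-3,0],5.3,0.65],[[-1,-3,0],5.0,0.65],[[0,0,-3],0,0.65],[[0,0,0],0,0.65],[[0,0,0],0,0.65]])

```text
time_s: 20.85
ee_pos: [536.0, 88.8, 111.1]
ee_rot: [179.9, -0.2, -147.8]
force: [-0.2, -0.2, -3.8]
gripper_width: 43.9
gripper_force: 40.0
```

Run:
```python
from h import *
p=grab("wrist"); C=cloud(p);s=env.state(); e=s["ee_pos"];print(e,s["ee_rot"],s["gripper_width"],s["qpos"]); save(p,"w9.png")
m=near(C,536,87,40,45,75); print("post",C[m].mean(0).round(1),rect(C[m]))
for n in("scene","side"):
    p=grab(n); C=cloud(p)
    top=near(C,e[0],e[1],40,e[2]+30,e[2]+46); print(n,rect(C[top]),C[top].mean(0).round(1))
    m=near(C,536,87,40,50,76); print(n,"post",rect(C[m]) if m.sum()>5 else 0)
    save(p,n+"9.png",(250,130,400,280) if n=="scene" else (190,120,340,270),4)
```

```text
[537.17295116  89.18261692 112.24655649] [ 1.79942759e+02 -7.65325085e-02 -1.47720469e+02] 44.024407855578886 [ 8.20328060e+00  2.05459421e+01  1.02164567e+02  2.49789872e-02
  5.73827189e+01 -1.14089693e+02]
post [528.4  81.5  53. ] (array([529.,  82.]), array([ 6.9, 13.9]), 31.1, 106)
scene (array([541.8,  86.6]), array([42.2, 65.7]), 38.7, 170) [546.6  94.8 148.6]
scene post (array([540.3,  85.5]), array([17.1, 15. ]), 83.7, 50)
side (array([0., 0.]), array([0., 0.]), 0.0, 0) [nan nan nan]
side post (array([534.6,  90.4]), array([21.4, 14.9]), 20.9, 69)<stdin>:6: RuntimeWarning: Mean of empty slice.
  ret = um.true_divide(
```

View pics/scene9.png

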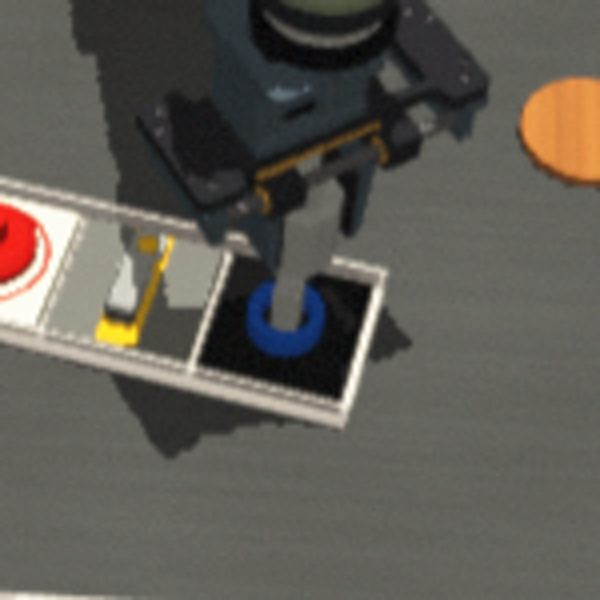

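The socket is above the post and collar. Lowering in steps and watching the force.

Request:
move_arm(plan=[[[0,-0.2,-1.5],0,0.65],[[0,0,-1.2],0,0.65],[[0,0,-0.5],0,0.65],[[0,0,-0.4],0,0.65],[[0,0,0],0,0.65]])

```text
time_s: 21.5
ee_pos: [537.2, 86.9, 76.6]
ee_rot: [180.0, -0.0, -147.7]
force: [-0.6, 0.2, -4.5]
gripper_width: 43.6
gripper_force: 40.0
```

Run:
```python
from h import *
s=env.state(); print(s["ee_pos"],s["force"],s["torque"])
```

```text
[537.21366002  86.88632482  76.63649719] [-0.61973962  0.20206879 -4.45684348] [ 0.12284437 -0.15288897  0.0598689 ]
```

Request:
move_arm(plan=[[[0,0,-0.4],0,0.65],[[0,0,-0.4],0,0.65],[[0,0,-0.3],0,0.65],[[0,0,0],0,0.65]])

```text
time_s: 21.9
ee_pos: [537.0, 86.7, 65.5]
ee_rot: [180.0, -0.1, -147.7]
force: [1.1, 0.2, -5.3]
gripper_width: 43.9
gripper_force: 40.0
```

Request:
move_arm(plan=[[[0,0,-0.5],0,0.65],[[0,0,-0.5],0,0.65],[[0,0,-0.3],0,0.65],[[0,0,-0.2],0,0.65],[[0,0,0],0,0.65]])

```text
time_s: 22.4
ee_pos: [537.2, 86.7, 50.6]
ee_rot: [180.0, -0.0, -147.7]
force: [-0.0, 0.4, -4.7]
gripper_width: 43.6
gripper_force: 40.0
```

Request:
move_arm(plan=[[[0,0,-0.2],0,0.65],[[0,0,-0.1],0,0.65],[[0,0,0],0,0.65]])

```text
time_s: 22.7
ee_pos: [537.7, 86.8, 49.2]
ee_rot: [-180.0, 0.1, -147.7]
force: [-2.8, -0.1, 5.0]
gripper_width: 43.7
gripper_force: 40.0
```

Contact with the collar at the expected height (net upward force). Releasing and checking.

Request:
move_arm(plan=[[[0,0,0],0,0.5],[[0,0,0],0,0.3],[[0,0,0],0,0.25],[[0,0,0],0,0.25],[[0,0,1],0,0.25]])

```text
time_s: 23.2
ee_pos: [536.4, 86.6, 57.1]
ee_rot: [179.9, -0.2, -147.7]
force: [-0.7, -0.2, -0.5]
gripper_width: 68.0
gripper_force: 0.0
```

Request:
move_arm(plan=[[[0,0,3],0,0.2],[[0,0,4],0,0.2],[[0,0,4.5],0,0.2],[[0,0,4.5],0,0.2],[[-3,0,2],0,0.2]])

```text
time_s: 23.7
ee_pos: [511.6, 87.1, 243.0]
ee_rot: [-179.7, 0.6, -147.8]
force: [0.6, -0.5, 0.5]
gripper_width: 72.6
gripper_force: 0.0
```

Request:
move_arm(plan=[[[-4.5,0,1],0,0.2],[[-4.5,0,0],0,0.2],[[0,0,0],0,0.2],[[0,0,0],0,0.2]])

```text
time_s: 24.1
ee_pos: [417.2, 86.8, 249.1]
ee_rot: [-179.9, 0.1, -147.7]
force: [0.2, 0.3, 0.2]
gripper_width: 73.0
gripper_force: 0.0
```

Run:
```python
from h import *
for n in("scene","side","wrist"):
    p=grab(n); C=cloud(p); hsv=cv2.cvtColor(p["frame"],cv2.COLOR_RGB2HSV)
    def pr(l,m): print(n,l,rect(C[m]) if m.sum()>5 else 0, C[m].mean(0).round(1) if m.any() else 0)
    pr("socket top",near(C,536,87,40,74,95)); pr("clip body",near(C,514,-9,60,28,40)); pr("knob",near(C,492,-103,40,40,56)); pr("disc",near(C,492,-103,50,25,36))
    if n!="wrist":
        pr("spacer",near(C,514,418,45,45,58)); pr("lid",near(C,366,-300,60,10,30)); pr("black",near(C,482,-278,50,14,30))
    if n=="scene": save(p,"fin.png",(200,140,370,260),4)
```

```text
scene socket top (array([540. ,  85.5]), array([44. , 46.7]), 78.7, 240) [541.5  85.5  82.6]
scene clip body (array([525.5, -11.3]), array([21.3, 48.9]), 84.1, 122) [525.  -11.6  35. ]
scene knob (array([ 492.2, -105.5]), array([26. , 25.8]), 6.0, 82) [ 493.4 -105.5   47.3]
scene disc (array([ 489. , -106.7]), array([71.6, 62.8]), 19.2, 280) [ 499.3 -104.3   29.6]
scene spacer (array([515.8, 417.8]), array([42. , 42.3]), 30.8, 167) [515.8 417.4  49. ]
scene lid (array([ 365.2, -299.9]), array([63.9, 60.5]), 12.6, 343) [ 368.2 -299.5   16.9]
scene black (array([ 479.4, -277.2]), array([19.1, 46. ]), 43.7, 103) [ 480.2 -277.6   18.8]
side socket top (array([536.6,  87. ]), array([41.8, 47.3]), 27.7, 259) [535.5  88.7  83.8]
side clip body (array([520.6, -10.3]), array([20.8, 45. ]), 73.7, 124) [520.   -8.3  36.1]
side knob (array([ 497.9, -100.7]), array([ 7.7, 24. ]), 22.8, 23) [ 496.8 -100.2   48.7]
side disc (array([497. , -91.7]), array([34.8, 60.4]), 58.0, 117) [499.8 -90.6  30.4]
side spacer (array([511.7, 418.6]), array([41.6, 43.9]), 37.6, 361) [511.4 419.7  50.6]
side lid (array([ 362. , -298.6]), array([61.6, 62.8]), 49.3, 290) [ 362.  -295.2   18.4]
side black 0 0
wrist socket top (array([534.3,  91.3]), array([45.9, 32.2]), 30.0, 822) [532.4  90.6  84. ]
wrist clip body (array([521.9, -11.8]), array([22. , 47.8]), 76.7, 613) [519.  -10.9  37. ]
wrist knob (array([ 490.3, -105.5]), array([24.5, 27.1]), 4.9, 546) [ 489.3 -104.2   48.9]
wrist disc (array([ 487.3, -106.6]), array([70.3, 63.8]), 20.6, 1892) [ 486.4 -102.1   31. ]
```

View pics/fin.png

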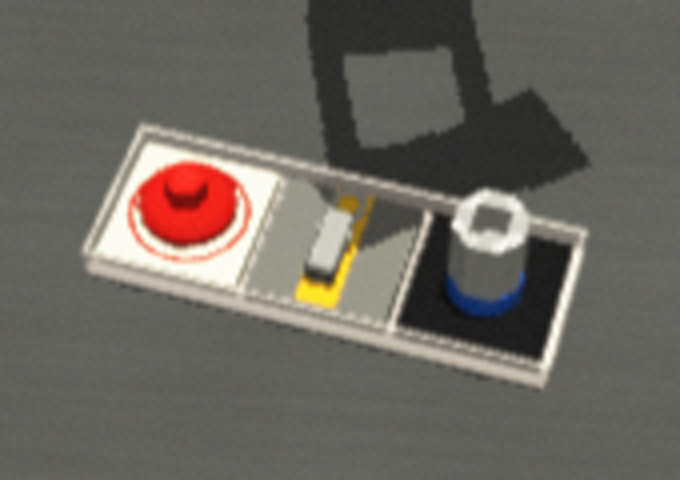

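Everything is in place: hub on the ring (190,205), clip on the stripe (330,245), socket seated on the collar (487,260) with its top at about 83 mm. The look-alikes have not moved. Handing in.

```bash
python3 -c "
from h import *
print(env.job_done())"
```

```text
the job is handed in; nothing more can be done
None
```

The kit is packed and the job handed in at about 24 s of the 104 s allowed: hub cover, steel clip, collar and socket each measured within about 4 mm of their marks, no look-alike moved, and hand-in returned no verdict.

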